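Pin back the tape winder's belt tensioner

ROBOT

A 7-joint arm with a two-finger parallel gripper is mounted at the origin on the work surface. World frame = base frame: x ahead of the robot, y to its left, z up, the work surface at z = 0. Lengths are in mm, angles in rad, forces in N, time in s.
With the tool pointing down it reaches from about 400 to 900 mm from the base axis. Payload 5.6 kg.
Tool frame: the origin (TCP) lies midway between the tips of the shut fingers; the grasp point (between the pads) lies 19 mm behind it; z points along the fingers, y is the line along which they close (so a half turn about z gives the same grasp; the last joint's range is limited). The gripper opens to 92 mm and grips with 3 to 60 N. Pads are 20 mm wide; open, the fingers measure 128 mm over their backs; the gripper's body (75 mm by 189 mm) begins 69 mm behind the grasp point.
Start: joints at [-1.199, 0.468, -0.012, 1.603, 0.006, 1.071, -0.056], TCP at [261.995, 594.868, 214.592] pointing down, gripper open.
Joint ranges: [-2.53, 2.53], [-0.31, 2.02], [-1.57, 1.55], [0.28, 2.44], [-1.29, 4.43], [0.15, 1.84], [-2.92, 2.92]. Speed limits (rad/s): [2.57, 2.57, 3.14, 3.14, 3.14, 3.14, 3.14].

INTERFACE

Orientations are given as a rotation vector (axis times angle).
In Python, from rig import r gives the robot as it stands. The module is installed in compiled form; this text tells all that it offers.
- The arm moves only by the shell command python3 -m jog 'ROWS' [FORCE]. ROWS is JSON, a list of rows, each an object of numbers: "grip": the opening, from 0 (shut) to 1 (fully open); "dx", "dy", "dz": the shift along the tool's x, y, z in cm; "twist": the turn about the tool's z in degrees. In form: [{"grip": .., "dx": .., "dy": .., "dz": .., "twist": ..}, ...]. A call has 1 to 20 rows; each row shifts and turns the commanded pose from where the row before left it, along the tool's axes as they then stand; what a row does not reach is not made up. A row lasts 1/8 s, in which the tool goes at most 62.5 mm and 10.7 degrees, less where a joint would pass 70% of its speed; a pose out of reach is approached as far as the arm can. A call with a gripper value outside its range is refused whole. The fingers move at their own pace and stop on an object; FORCE is the grip in N (left out, the last holds). Time passes only in rows, so rows that do not move let the fingers close. It gives the time, the measured TCP pose, the force, the opening and the grip force at its end, in the units of the state.
- r.state(): the state, without advancing time (a new reading comes with each control period).
- r.read_camera(name): name is "scene" or "top"; returns (picture, depth): 420x560x3 uint8, red, green, blue; 420x560 float32, mm along the optical axis (not along the pixel's ray), 0 where there is no reading.
- r.get_calibration(name): a dict with "intrinsics" (3x3 intrinsics, pixels), "origin" and "attitude" of the camera in the world. Camera axes: x right, y down, z forward; pixel columns grow to the right and rows downward; lengths in mm; the calibration is good to about 2 mm. A picture is of the moment at which its call begins. get_calibration takes no time and is no camera call.
- r.sign_off(): hands the job in; it is judged then, once.
Trained networks look in the newest picture that a camera, given by its name, has taken for a name from the list of things; names that differ only in an ending like _2 or _b are one class to them, and where a whole thing is asked for, a point or a joint stands for the part that bears it (a point fixed in the world has none). Each returns a list of dicts, best first, with "score" (0 to 1); they miss things now and then, are a little off and sometimes report something else, mostly with a low value. They report only what shows in the picture. A call takes as long as a camera call. They do not tell look-alikes from the thing itself.
- r.outline_of(camera, thing): "mask" (420x560 bool, what is visible of it).
- r.tip_of(camera, thing): "xyz" ([x, y, z] in mm, in world coordinates, good to about 4 mm: a listed point, or the origin of a listed thing).
The state is a dict: "time_s": time; "joint_pos": joint angles; "qd": joint speeds; "joint_efforts": joint torques, N m; "position": TCP position; "tcp_rot": TCP orientation; "ft_force": force on the tool from outside, world axes, zero at the start; "moment": the same for the moment, N m; "opening": finger opening in mm; "grasp_force": force on a finger pad.
Only numpy, scipy, OpenCV 4.12 (cv2) and the standard library are available. Lean on these libraries where they do the work, as an engineer would, in place of code of your own. Each camera call takes 0.05 s, during which the arm holds its last target. There are 200 camera calls.

TASK

Get the tape winder ready for a new belt: take the locking pin with the tall round grip from the wooden rack, swing the sprung tension wheel round until the eye in its lug stands over the hole in the base, and leave the wheel locked there, with the pin upright and pushed fully home through the eye into the hole.

Things in the scene. Friction and masses are not known exactly. Their poses are not given: they have to be found in the camera images.
- pin_grip (a point): Locking pin, 0.1 kg: black upright cylinder grip, 28 mm across, 50 mm tall, on a 14 mm steel shank 60 mm long, its last 12 mm tapering to a 6 mm nose. Point: centre of the grip, 85 mm above the nose; z up the pin. Hangs by its grip in one of three holes 80 mm apart in a plywood rack (top 85 mm above table). The other pins (T bar head; low flat disc head) are too short.
- drive_unit: Winder drive unit, fixed to the table: grey base 45 mm high with a flat top, two fixed belt pulleys on its +x part and the sprung steel tension wheel. Origin: on the wheel's vertical axis, at table level; z up. The base reaches 110 mm from the origin to -x, +y and -y, 220 mm to +x. Nothing on it is higher than 85 mm above the table.
- eye (a point): Top centre of the eye, a 22 mm through hole in the wheel's lug, 75 mm from the axis. Lug 44 mm wide, 60 to 74 mm above table: 15 mm of air below it. A spring holds it on a stop; 55 degrees anticlockwise from above brings it over the lock hole, pull 1 N rising to 3 N; let go, it springs back. The pin's nose, lowered through the eye to just above the base, can swing and hold the wheel.
- lock_hole (a point): Centre of the mouth of the lock hole in the base's top (45 mm above table), 75 mm from the wheel's axis towards the drive unit's -y: round, 18 mm across, slightly chamfered, 40 mm deep. With the pin fully home through eye and hole, its grip's underside rests on the lug and the grip's centre is 99 mm above the table.
There are look-alikes about, which are no part of the job. What is shaped like the part that bears pin_grip but green or turquoise is not meant.

How it is judged (in metres and radians):
At the end, for the whole second after the job is handed in: The eye stands within 14 mm of the lock hole seen from above, and the locking pin stands through both: the centre of its grip within 25 mm of the hole seen from above and at most 109 mm above the table (home within 10 mm), the pin within 15 degrees of upright (horizontal distance between eye and lock_hole below 0.014 m and horizontal distance between pin_grip and lock_hole below 0.025 m and height (world z) of pin_grip below 0.109 m and angle between pin_grip's own z axis and vertical below 0.26 rad); the robot touches nothing.
It also fails if it takes over 45 s, if anything falls off the work surface, if the arm or the gripper's body presses on something with over 40 N, if the wrist force passes 120 N, or if a joint passes its speed limit or range.

## Working session

There is one attempt and no reset: what is moved stays moved. The work goes in short steps, Python scripts to look and compute and a shell command to move; the robot and the scene stay as the last step left them, time stands still between calls to the robot, and variables do not carry over. Pictures are saved under pics/ and viewed, at most 10 in all, crops included, and the job is handed in when it is done.

```bash
mkdir -p pics
cat > h.py <<'E'
from rig import r
import numpy as np, cv2
def cam(n):
    p,d=r.read_camera(n); return p,d
def xyz(n,u,v,d):
    c=r.get_calibration(n); K=np.array(c["intrinsics"]); 
    R=np.array(c["attitude"])
    if R.size==3: R=cv2.Rodrigues(R.astype(float).ravel())[0]
    return np.array(c["origin"])+R@(np.linalg.inv(K)@np.array([u,v,1.])*d)
def px(n,P):
    c=r.get_calibration(n); K=np.array(c["intrinsics"]); R=np.array(c["attitude"])
    if R.size==3: R=cv2.Rodrigues(R.astype(float).ravel())[0]
    q=K@(R.T@(np.array(P)-np.array(c["origin"]))); return q[:2]/q[2]
E
python3 - <<'E'
from h import *
ims=[]
for n in ("scene","top"):
    p,d=cam(n); ims.append(p); np.save(f"d_{n}.npy",d); cv2.imwrite(f"pics/{n}0.png",p[:,:,::-1])
    c=r.get_calibration(n); print(n,c["origin"],c["attitude"])
    for t in ("pin_grip","drive_unit","eye","lock_hole"):
        for o in r.tip_of(n,t): print(n,t,round(o["score"],2),np.round(o["xyz"],0),np.round(px(n,o["xyz"])))
s=r.state(); print(s["time_s"],s["position"],s["tcp_rot"],s["opening"])
print(cv2.Rodrigues(np.array(s["tcp_rot"]))[0].round(3))
E
```

```text
scene [955.89348849  -4.29637654 654.00983877] [-1.83918378 -1.91148645  0.62589839]
scene pin_grip 0.97 [ 622. -150.   83.] [206. 241.]
scene pin_grip 0.91 [ 682. -262.   85.] [134. 269.]
scene pin_grip 0.82 [ 584. -236.  105.] [159. 214.]
scene pin_grip 0.68 [ 591. -316.   82.] [118. 223.]
scene drive_unit 0.93 [570. 114.  -2.] [349. 244.]
scene lock_hole 0.86 [559.  48.  44.] [317. 226.]
top [ 353.94488614  -50.37459003 1071.927626  ] [-2.12059096  2.12342947 -0.21768974]
top pin_grip 0.76 [ 588. -237.  113.] [362. 184.]
top pin_grip 0.65 [ 593. -318.   82.] [396. 185.]
top pin_grip 0.62 [ 688. -269.   85.] [372. 143.]
top pin_grip 0.45 [ 622. -152.   88.] [320. 172.]
top drive_unit 0.61 [570. 115.  -2.] [203. 203.]
top eye 0.87 [499.  84.  74.] [211. 229.]
top lock_hole 0.84 [557.  46.  45.] [230. 205.]
0.5 [261.98654168 594.82932309 214.5511283 ] [ 6.47041276e-01  3.07420514e+00 -1.11729811e-04] 92.04701136425767
[[-0.915  0.403  0.   ]
 [ 0.403  0.915 -0.   ]
 [-0.    -0.    -1.   ]]
```

View pics/top0.png

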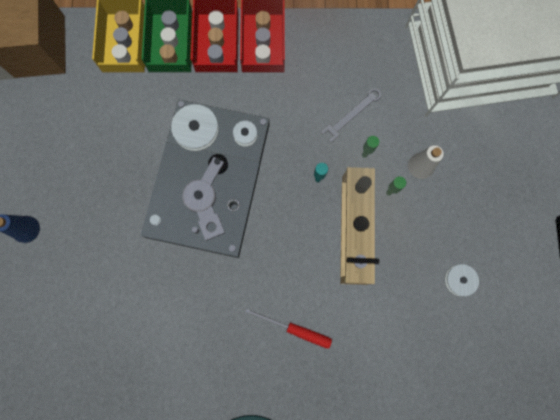

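View pics/scene0.png

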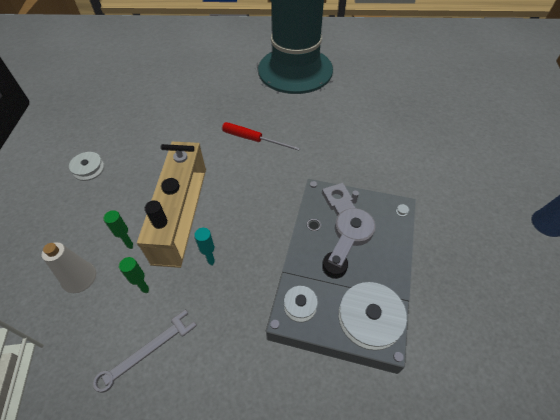

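Top picture: the rack runs from (362,184) to (363,262), and the wheel lug is at (210,228), the lock hole at (233,205). In the scene picture the pin candidates are black tall (155,214), black disc (171,186), T bar (177,148), green (117,224) and (131,268), turquoise (204,240). The black tall cylinder in the rack at (155,214) fits: it is black, upright and in the rack. I'll confirm it in an enlarged crop.

Run:
```python
from h import *
a=cv2.imread("pics/scene0.png");b=cv2.imread("pics/top0.png")
A=cv2.resize(a[130:280,90:230],(400,429),interpolation=cv2.INTER_CUBIC)
B=cv2.resize(b[150:255,150:250],(400,420),interpolation=cv2.INTER_CUBIC)
cv2.imwrite("pics/crop1.png",np.hstack([A[:420],B]))
for n in("top","scene"):
    d=np.load(f"d_{n}.npy")
    r.read_camera(n)
    for o in r.outline_of(n,"pin_grip"):
        m=o["mask"]; v,u=np.nonzero(m); 
        P=np.array([xyz(n,x,y,d[y,x]) for x,y in zip(u,v) if d[y,x]>0])
        zt=P[:,2].max(); T=P[P[:,2]>zt-6]
        print(n,round(o["score"],2),u.mean().round(),v.mean().round(),len(u),"ztop",zt.round(),"top xy",T.mean(0).round(1),"mid",((T.min(0)+T.max(0))/2).round(1))
    for t in ("eye","lock_hole","drive_unit"):
        for o in r.tip_of(n,t): print(n,t,round(o["score"],2),np.round(o["xyz"],1),px(n,o["xyz"]).round(1))
# hub top in top cam; hole dark blob
c=px("top",[570,115,80]);print("axis px",c)
```

```text
top 0.76 396.0 185.0 241 ztop 114.0 top xy [ 591.9 -317.9  109.4] mid [ 592.  -317.7  110.7]
top 0.64 370.0 147.0 234 ztop 114.0 top xy [ 681.1 -263.9  110.2] mid [ 681.8 -263.9  111.5]
top 0.49 320.0 172.0 211 ztop 113.0 top xy [ 623.  -152.9  108.9] mid [ 623.1 -152.9  109.9]
top eye 0.83 [499.9  85.1  74.9] [210.4 228. ]
top eye 0.58 [555.   47.3  43.1] [229.8 205.7]
top lock_hole 0.91 [556.4  46.3  41.6] [230.4 205.2]
top drive_unit 0.71 [571.7 115.7  -1. ] [202.4 202.3]
scene 0.88 133.0 273.0 626 ztop 113.0 top xy [ 686.2 -263.7  109.8] mid [ 685.5 -264.1  109.9]
scene 0.76 117.0 227.0 533 ztop 113.0 top xy [ 595.1 -316.7  109.9] mid [ 594.4 -316.7  109.7]
scene 0.69 205.0 243.0 467 ztop 112.0 top xy [ 625.9 -152.   109.7] mid [ 625.  -152.   109.3]
scene 0.64 156.0 214.0 427 ztop 138.0 top xy [ 589.6 -238.2  134.8] mid [ 588.6 -238.5  134.6]
scene eye 0.74 [504.5  87.8  71.3] [338.4 195. ]
scene lock_hole 0.82 [557.6  46.1  47.2] [316.3 224.2]
axis px [197.12925189 195.65209092]
```

View pics/crop1.png

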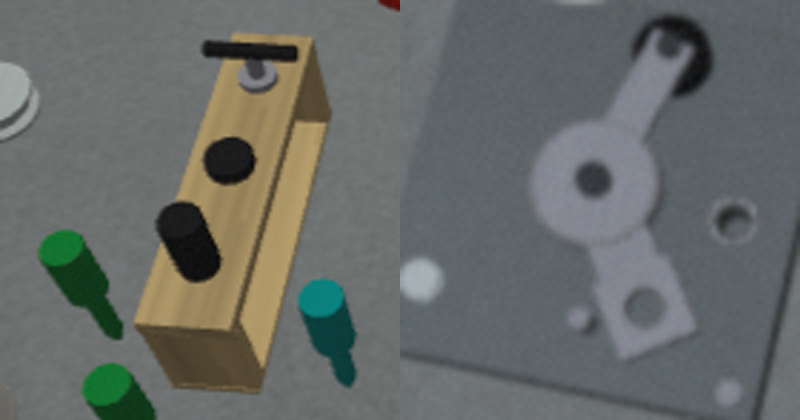

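Crop: the tall black cylinder grip in the rack, at scene (155,214), is the locking pin. The low disc and the T bar are the other two pins, and the green and turquoise ones stand outside the rack. Right half of the crop: eye at top (211,227), lock hole at (233.4,205), hub at (198.2,195). Next I'll intersect these pixels with the known heights.

```bash
cat >> h.py <<'E'
def plane(n,u,v,z):
    a=xyz(n,u,v,1.); o=xyz(n,u,v,0.); return o+(a-o)*(z-o[2])/(a-o)[2]
E
python3 - <<'E'
from h import *
f=lambda x,y:(150+(x-400+.5)/4-.5,150+(y+.5)/4-.5)
hub=plane("top",*f(593,180),80);eye=plane("top",*f(645,308),74);hole=plane("top",*f(734,221),45)
print(hub,eye,hole); print(np.linalg.norm((eye-hub)[:2]),np.linalg.norm((hole-hub)[:2]))
g=np.array(r.get_calibration("top")["intrinsics"]);print(g)
# scene: refine via dark blobs
s=cv2.imread("pics/scene0.png");t=cv2.imread("pics/top0.png")
B=cv2.resize(s[170:270,290:390],(800,800),interpolation=cv2.INTER_CUBIC)[:600];
cv2.imwrite("pics/crop2.png",B)
gr=t.max(2); m=(gr[170:200,345:380]<60).astype(np.uint8)
n,l,st,c=cv2.connectedComponentsWithStats(m); print(st,c+[345,170])
d=np.load("d_top.npy"); print(d[180:190,362])
gs=s.max(2); m=(gs[190:235,140:172]<60).astype(np.uint8)
n,l,st,c=cv2.connectedComponentsWithStats(m); print(st,c+[140,190])
E
```

```text
[572.27688362 113.45743572  80.        ] [503.1145796   84.33941114  74.        ] [556.50034572  39.83469782  45.        ]
75.04187932969566 75.29413445901815
[[467.95730926   0.         277.41627339]
 [  0.         467.95730926 204.1740116 ]
 [  0.           0.           1.        ]]
[[   0    0   35   30 1030]
 [  14   14    1    1    1]
 [  11   16    8    6   19]] [[362.06116505 184.42718447]
 [359.         184.        ]
 [358.84210526 188.47368421]]
[968.26355 965.7849  967.816   965.61804 966.32117 965.9142  964.80914
 965.1789  965.44446 976.6016 ]
[[   0    0   32   45 1000]
 [  23    0    9    4   30]
 [   5   11   22   28  410]] [[155.08       211.826     ]
 [167.66666667 191.33333333]
 [155.63414634 213.93658537]]
```

View pics/crop2.png

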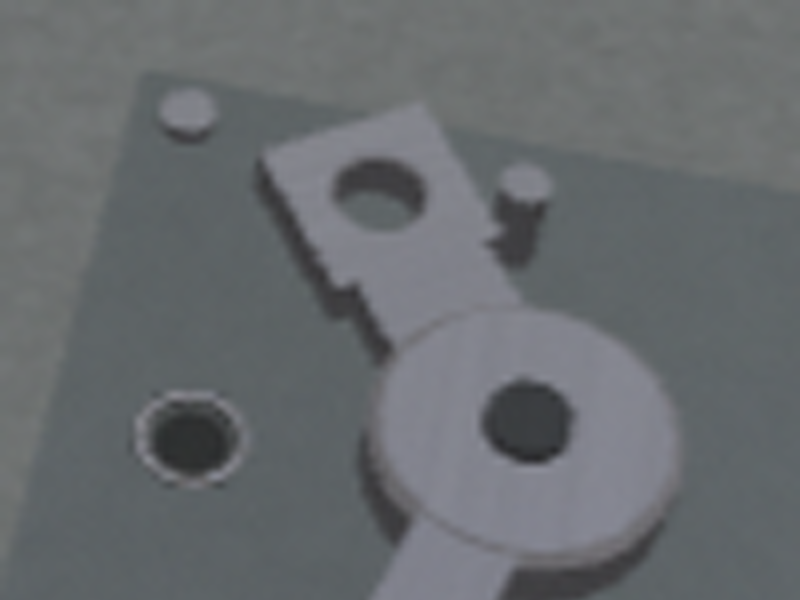

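Crop 2 (scene): eye at (337,194), hub at (355.5,222.3), lock hole at (313.3,224.2). I'll combine both cameras and work out the move.

Run:
```python
from h import *
f=lambda x,y:(290+(x+.5)/8-.5,170+(y+.5)/8-.5)
hub=plane("scene",*f(528,422),80);eye=plane("scene",*f(380,195),74);hole=plane("scene",*f(190,437),45)
print(hub.round(1),eye.round(1),hole.round(1),np.linalg.norm((eye-hub)[:2]),np.linalg.norm((hole-hub)[:2]))
d=np.load("d_top.npy"); Q=[xyz("top",u,v,d[v,u]) for v in range(165,200) for u in range(345,380) if d[v,u]>0]
Q=np.array(Q);T=Q[Q[:,2]>122];print(len(T),T[:,2].max(),T.mean(0),(T.min(0)+T.max(0))/2)
d=np.load("d_scene.npy"); Q=np.array([xyz("scene",u,v,d[v,u]) for v in range(185,240) for u in range(135,180) if d[v,u]>0])
T=Q[(Q[:,2]>128)];print(len(T),T.mean(0),(T.min(0)+T.max(0))/2)
pin=np.array([588.,-238.5,214.]); s=r.state(); R=cv2.Rodrigues(np.array(s["tcp_rot"]))[0]
print("tool cm",(R.T@(pin-s["position"])/10).round(2))
```

```text
[572.6 114.1  80. ] [504.2  84.9  74. ] [556.3  40.5  45. ] 74.40475377777122 75.39481368351505
150 137.23763970064772 [ 585.75942292 -238.38119934  132.62628506] [ 586.3676818  -239.11614874  129.76349714]Traceback (most recent call last):
  File "<stdin>", line 7, in <module>
  File "h.py", line 6, in xyz
    c=r.get_calibration(n); K=np.array(c["intrinsics"]);
ValueError: time passes only in moves, steps and waits
```

```bash
python3 -m jog '[{"grip":0.6,"dx":-4,"dy":-4,"dz":0,"twist":0},{"grip":0.6,"dx":-4,"dy":-4,"dz":0,"twist":0},{"grip":0.6,"dx":-4,"dy":-4,"dz":0,"twist":0},{"grip":0.6,"dx":-4,"dy":-4,"dz":0,"twist":0},{"grip":0.6,"dx":-4,"dy":-4,"dz":0,"twist":0},{"grip":0.6,"dx":-4,"dy":-4,"dz":0,"twist":0},{"grip":0.6,"dx":-4,"dy":-4,"dz":0,"twist":0},{"grip":0.6,"dx":-4,"dy":-4,"dz":0,"twist":0},{"grip":0.6,"dx":-4,"dy":-4,"dz":0,"twist":0},{"grip":0.6,"dx":-4,"dy":-4,"dz":0,"twist":0},{"grip":0.6,"dx":-4,"dy":-4,"dz":0,"twist":0},{"grip":0.6,"dx":-4,"dy":-4,"dz":0,"twist":0},{"grip":0.6,"dx":-4,"dy":-4,"dz":0,"twist":0},{"grip":0.6,"dx":-4,"dy":-4,"dz":0,"twist":0},{"grip":0.6,"dx":-4,"dy":-4,"dz":0,"twist":0},{"grip":0.6,"dx":-3.3,"dy":-3.1,"dz":0,"twist":0}]'
python3 -m jog '[{"grip":0.6,"dx":0,"dy":0,"dz":0,"twist":10},{"grip":0.6,"dx":0,"dy":0,"dz":0,"twist":10},{"grip":0.6,"dx":0,"dy":0,"dz":0,"twist":10},{"grip":0.6,"dx":0,"dy":0,"dz":0,"twist":10},{"grip":0.6,"dx":0,"dy":0,"dz":0,"twist":10},{"grip":0.6,"dx":0,"dy":0,"dz":0,"twist":10},{"grip":0.6,"dx":0,"dy":0,"dz":0,"twist":10},{"grip":0.6,"dx":0,"dy":0,"dz":0,"twist":10},{"grip":0.6,"dx":0,"dy":0,"dz":0,"twist":0}]'
cat > go.py <<'E'
import sys
from h import *
s=r.state(); R=cv2.Rodrigues(np.array(s["tcp_rot"]))[0]; p=np.array(s["position"])
print("t",s["time_s"],"p",p.round(1),"yaw y",np.degrees(np.arctan2(R[1,1],R[0,1])).round(1),"f",np.round(s["ft_force"],1),"open",round(s["opening"],1),"gf",round(s["grasp_force"],1))
for a in sys.argv[1:]:
    q=np.array(eval(a)); print(q,"cm",(R.T@(q-p)/10).round(2)); p=q
E
python3 go.py "[587.5,-238.5,99.]"
```

```text
time_s: 3.0
position: [587.4, -240.2, 214.7]
tcp_rot: [0.649, 3.073, -0.001]
ft_force: [0.5, 0.9, 0.4]
opening: 54.8
grasp_force: 0.0
time_s: 4.12
position: [587.1, -237.5, 214.5]
tcp_rot: [2.469, 1.942, -0.001]
ft_force: [-0.1, -0.3, 0.1]
opening: 55.1
grasp_force: 0.0
t 4.125 p [ 587.1 -237.5  214.5] yaw y -13.6 f [-0.1 -0.3  0.1] open 55.1 gf 0.0
[ 587.5 -238.5   99. ] cm [-0.09  0.07 11.55]
```

```bash
python3 -m jog '[{"grip":0.6,"dx":0.1,"dy":0.1,"dz":3,"twist":0},{"grip":0.6,"dx":0,"dy":0,"dz":3,"twist":0},{"grip":0.6,"dx":0,"dy":0,"dz":3,"twist":0},{"grip":0.6,"dx":0,"dy":0,"dz":1.5,"twist":0},{"grip":0.6,"dx":0,"dy":0,"dz":1,"twist":0},{"grip":0,"dx":0,"dy":0,"dz":0,"twist":0},{"grip":0,"dx":0,"dy":0,"dz":0,"twist":0},{"grip":0,"dx":0,"dy":0,"dz":0,"twist":0},{"grip":0,"dx":0,"dy":0,"dz":0,"twist":0},{"grip":0,"dx":0,"dy":0,"dz":0,"twist":0}]' 45; python3 go.py
```

```text
time_s: 5.38
position: [588.6, -237.2, 100.5]
tcp_rot: [2.471, 1.939, 0.001]
ft_force: [-1.7, 1.0, 6.5]
opening: 27.1
grasp_force: 45.0
t 5.375 p [ 588.6 -237.2  100.5] yaw y -13.8 f [-1.7  1.   6.5] open 27.1 gf 45.0
```

```bash
python3 -m jog '[{"grip":0,"dx":0,"dy":0,"dz":-2,"twist":0},{"grip":0,"dx":0,"dy":0,"dz":-3,"twist":0},{"grip":0,"dx":0,"dy":0,"dz":-3,"twist":0},{"grip":0,"dx":0,"dy":0,"dz":-2,"twist":0},{"grip":0,"dx":3.6,"dy":-2,"dz":0,"twist":0},{"grip":0,"dx":3.7,"dy":-2,"dz":0,"twist":0},{"grip":0,"dx":3.7,"dy":-2,"dz":0,"twist":0},{"grip":0,"dx":3.7,"dy":-2,"dz":0,"twist":0},{"grip":0,"dx":3.7,"dy":-2,"dz":0,"twist":0},{"grip":0,"dx":3.6,"dy":-2,"dz":0,"twist":0},{"grip":0,"dx":3.6,"dy":-2,"dz":0,"twist":0},{"grip":0,"dx":3.6,"dy":-2,"dz":0,"twist":0},{"grip":0,"dx":0,"dy":0,"dz":0,"twist":0},{"grip":0,"dx":0,"dy":0,"dz":0,"twist":0}]'; python3 go.py "[503.6,84.6,200.]"
python3 - <<'E'
from h import *
p,d=cam("scene"); np.save("d1.npy",d)
for t in("pin_grip","eye"):
    for o in r.tip_of("scene",t): print(t,round(o["score"],2),np.round(o["xyz"],1))
cv2.imwrite("pics/s1.png",cv2.resize(p[60:260,230:450],(770,600 if 0 else 700))[:600,:,::-1])
cv2.imwrite("pics/s1full.png",p[:,:,::-1])
E
```

```text
time_s: 7.12
position: [502.4, 84.1, 199.9]
tcp_rot: [2.472, 1.939, 0.0]
ft_force: [0.3, -0.6, -0.3]
opening: 27.0
grasp_force: 45.0
t 7.125 p [502.4  84.1 199.9] yaw y -13.8 f [ 0.3 -0.6 -0.3] open 27.0 gf 45.0
[503.6  84.6 200. ] cm [ 0.08  0.11 -0.01]
pin_grip 0.93 [ 622.6 -151.4   85. ]
pin_grip 0.83 [ 685.3 -262.6   85.9]
pin_grip 0.79 [ 589.2 -315.    85.7]
pin_grip 0.5 [502.9  87.5 207.1]
pin_grip 0.16 [570.3 115.8  -2.1]
eye 0.82 [503.2  86.5  73.4]
```

View pics/s1.png

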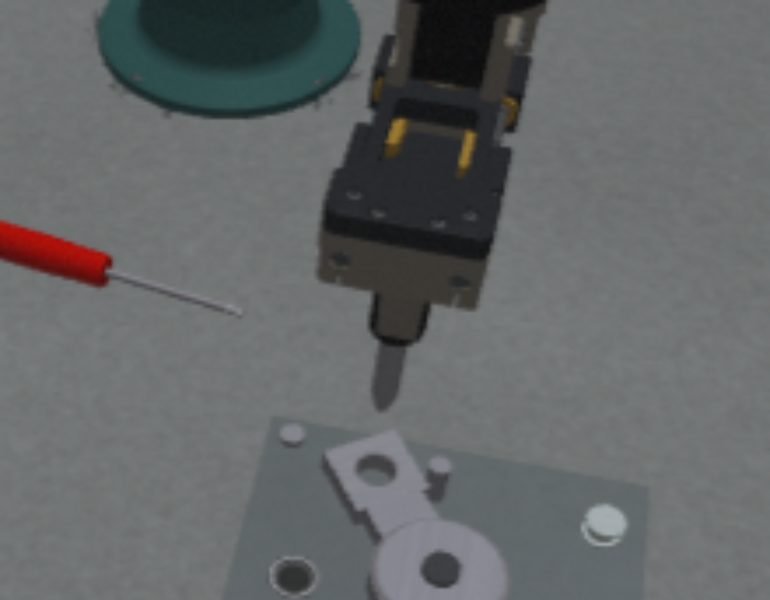

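The pin hangs upright in the gripper, nose at scene (339,177), directly above the eye at (337,194). I'll check the nose position against the expected projection.

```bash
python3 - <<'E'
from h import *
for z in (114,124.5): print(px("scene",[502.4,84.1,z]).round(1))
print("nose at plane",plane("scene",338.6,176.4,124.5).round(1), "eye px->",px("scene",[503.6,84.6,74]).round(1))
E
python3 go.py "[503.6,84.6,155.]" "[503.6,84.6,126.]"
```

```text
[339.1 179.9]
[339.8 176.2]
nose at plane [503.   81.9 124.5] eye px-> [336.9 193.7]
t 7.275 p [502.6  83.3 199.8] yaw y -13.9 f [ 0.6 -0.  -0.5] open 27.4 gf 45.0
[503.6  84.6 155. ] cm [0.15 0.07 4.48]
[503.6  84.6 126. ] cm [ 0.  -0.   2.9]
```

```bash
python3 -m jog '[{"grip":0,"dx":0.2,"dy":0.1,"dz":2.5,"twist":0},{"grip":0,"dx":0,"dy":0,"dz":1.5,"twist":0},{"grip":0,"dx":0,"dy":0,"dz":1,"twist":0},{"grip":0,"dx":0,"dy":0,"dz":1,"twist":0},{"grip":0,"dx":0,"dy":0,"dz":0.7,"twist":0},{"grip":0,"dx":0,"dy":0,"dz":0.7,"twist":0},{"grip":0,"dx":0,"dy":0,"dz":0,"twist":0},{"grip":0,"dx":0,"dy":0,"dz":0,"twist":0}]'
python3 - <<'E'
import numpy as np
from h import *
s=r.state(); R=cv2.Rodrigues(np.array(s["tcp_rot"]))[0]
p=np.array(s["position"]);h=np.array([572.4,113.8])
a=np.arctan2(p[1]-h[1],p[0]-h[0]);rad=75
print(p,s["ft_force"],np.degrees(a),np.hypot(*(p[:2]-h)))
# arc about hub, true hole at (556.4,40.2); end a bit past: 
e=np.arctan2(40.2-h[1],556.4-h[0]); 
for o in np.linspace(a,e+np.radians(2.5),9)[1:]:
    q=np.r_[h+rad*np.r_[np.cos(o),np.sin(o)],p[2]]; print(q.round(1),(R.T@(q-p)/10).round(2)); p=q
E
```

```text
time_s: 8.28
position: [504.0, 86.4, 125.8]
tcp_rot: [2.472, 1.939, 0.001]
ft_force: [0.2, -0.7, -1.9]
opening: 27.2
grasp_force: 45.0
[503.96368245  86.40781766 125.82255883] [ 0.19623459 -0.71149707 -1.87978813] -158.1858491797846 73.71472860183776
[506.9  77.3 125.8] [-0.81  0.5   0.  ]
[512.   69.3 125.8] [-0.66  0.69  0.  ]
[518.2  62.  125.8] [-0.56  0.77  0.  ]
[525.2  55.5 125.8] [-0.46  0.84  0.  ]
[533.   50.  125.8] [-0.35  0.89  0.  ]
[541.5  45.5 125.8] [-0.24  0.93  0.  ]
[550.4  42.1 125.8] [-0.12  0.95  0.  ]
[559.7  39.9 125.8] [0.01 0.96 0.  ]
```

```bash
python3 -m jog '[{"grip":0,"dx":-0.4,"dy":0.25,"dz":0,"twist":0},{"grip":0,"dx":-0.4,"dy":0.25,"dz":0,"twist":0},{"grip":0,"dx":-0.33,"dy":0.35,"dz":0,"twist":0},{"grip":0,"dx":-0.33,"dy":0.35,"dz":0,"twist":0},{"grip":0,"dx":-0.28,"dy":0.38,"dz":0,"twist":0},{"grip":0,"dx":-0.28,"dy":0.38,"dz":0,"twist":0},{"grip":0,"dx":-0.23,"dy":0.42,"dz":0,"twist":0},{"grip":0,"dx":-0.23,"dy":0.42,"dz":0,"twist":0},{"grip":0,"dx":-0.18,"dy":0.45,"dz":0,"twist":0},{"grip":0,"dx":-0.18,"dy":0.45,"dz":0,"twist":0},{"grip":0,"dx":-0.12,"dy":0.47,"dz":0,"twist":0},{"grip":0,"dx":-0.12,"dy":0.47,"dz":0,"twist":0},{"grip":0,"dx":-0.06,"dy":0.47,"dz":0,"twist":0},{"grip":0,"dx":-0.06,"dy":0.47,"dz":0,"twist":0},{"grip":0,"dx":0,"dy":0.4,"dz":0,"twist":0},{"grip":0,"dx":0,"dy":0.25,"dz":0,"twist":0},{"grip":0,"dx":0,"dy":0,"dz":0,"twist":0},{"grip":0,"dx":0,"dy":0,"dz":0,"twist":0}]'
python3 go.py "[556.4,40.2,126]"
python3 - <<'E'
from h import *
p,d=cam("scene")
for o in r.tip_of("scene","eye"): print(round(o["score"],2),np.round(o["xyz"],1))
for z in (50,74): print(px("scene",[556.4,40.2,z]).round(1))
cv2.imwrite("pics/s2.png",cv2.resize(p[150:270,270:400],(650,600),interpolation=cv2.INTER_CUBIC)[:,:,::-1])
E
```

```text
time_s: 10.52
position: [556.0, 40.8, 125.3]
tcp_rot: [-2.47, -1.939, 0.002]
ft_force: [-1.8, 5.2, 0.2]
opening: 27.1
grasp_force: 45.0
t 10.525 p [556.   40.8 125.3] yaw y -13.8 f [-1.8  5.2  0.2] open 27.1 gf 45.0
[556.4  40.2 126. ] cm [-0.05  0.06 -0.07]
0.83 [550.8  43.4  73.9]
[313.3 222.8]
[314.2 215.6]
```

View pics/s2.png

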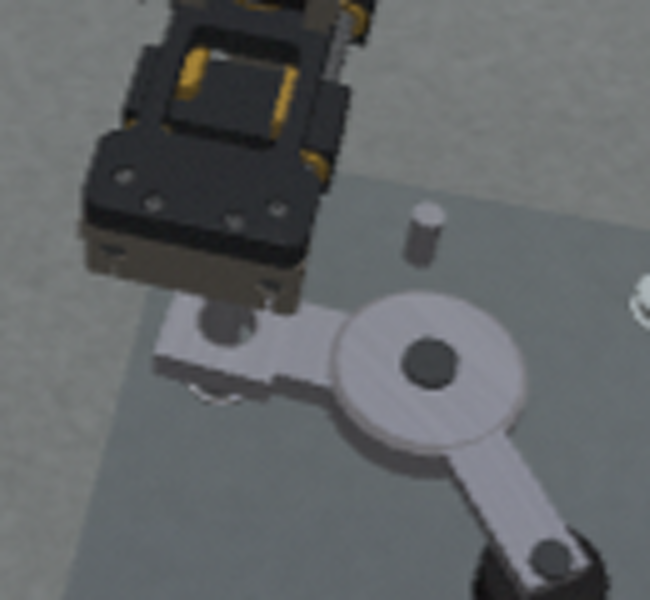

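The lug now stands over the hole, with the hole's rim just peeking out at crop (215,395), and the pin is in the eye at (225,325). The +y force suggests the pin sits slightly too far out, so I'll ease it inward and lower it.

```bash
python3 -m jog '[{"grip":0,"dx":0.2,"dy":0.1,"dz":0,"twist":0},{"grip":0,"dx":0,"dy":0,"dz":0.3,"twist":0},{"grip":0,"dx":0,"dy":0,"dz":0.3,"twist":0},{"grip":0,"dx":0,"dy":0,"dz":0.3,"twist":0},{"grip":0,"dx":0,"dy":0,"dz":0.3,"twist":0},{"grip":0,"dx":0,"dy":0,"dz":0,"twist":0},{"grip":0,"dx":0,"dy":0,"dz":0,"twist":0}]'; python3 go.py
```

```text
time_s: 11.5
position: [557.5, 41.8, 113.1]
tcp_rot: [-2.472, -1.939, 0.002]
ft_force: [-3.1, 0.0, -2.6]
opening: 27.2
grasp_force: 45.0
t 11.5 p [557.5  41.8 113.1] yaw y -13.8 f [-3.1  0.  -2.6] open 27.2 gf 45.0
```

```bash
python3 -m jog '[{"grip":0,"dx":0,"dy":0,"dz":0.5,"twist":0},{"grip":0,"dx":0,"dy":0,"dz":0.5,"twist":0},{"grip":0,"dx":0,"dy":0,"dz":0.5,"twist":0},{"grip":0,"dx":0,"dy":0,"dz":0.4,"twist":0},{"grip":0,"dx":0,"dy":0,"dz":0.2,"twist":0},{"grip":0,"dx":0,"dy":0,"dz":0,"twist":0}]'; python3 go.py
```

```text
time_s: 12.25
position: [557.7, 42.2, 92.2]
tcp_rot: [-2.471, -1.939, 0.001]
ft_force: [-2.9, 0.4, -2.0]
opening: 26.7
grasp_force: 45.0
t 12.25 p [557.7  42.2  92.2] yaw y -13.8 f [-2.9  0.4 -2. ] open 26.7 gf 45.0
```

```bash
python3 -m jog '[{"grip":0,"dx":0,"dy":0,"dz":0.15,"twist":0},{"grip":0,"dx":0,"dy":0,"dz":0.15,"twist":0},{"grip":0,"dx":0,"dy":0,"dz":0,"twist":0}]'; python3 go.py
```

```text
time_s: 12.62
position: [558.1, 42.2, 89.6]
tcp_rot: [2.472, 1.939, 0.0]
ft_force: [-2.6, 0.2, 0.6]
opening: 26.9
grasp_force: 45.0
t 12.625 p [558.1  42.2  89.6] yaw y -13.8 f [-2.6  0.2  0.6] open 26.9 gf 45.0
```

```bash
python3 -m jog '[{"grip":0,"dx":0,"dy":0,"dz":0.1,"twist":0},{"grip":0,"dx":0,"dy":0,"dz":0,"twist":0}]'; python3 -m jog '[{"grip":0.6,"dx":0,"dy":0,"dz":0,"twist":0},{"grip":0.6,"dx":0,"dy":0,"dz":0,"twist":0},{"grip":0.6,"dx":0,"dy":0,"dz":0,"twist":0},{"grip":0.6,"dx":0,"dy":0,"dz":-1,"twist":0},{"grip":0.6,"dx":0,"dy":0,"dz":-3,"twist":0},{"grip":0.6,"dx":0,"dy":0,"dz":-4,"twist":0},{"grip":0.6,"dx":-3,"dy":-3,"dz":-4,"twist":0},{"grip":0.6,"dx":-4,"dy":-4,"dz":0,"twist":0},{"grip":0.6,"dx":-4,"dy":-4,"dz":0,"twist":0},{"grip":0.6,"dx":0,"dy":0,"dz":0,"twist":0}]'
python3 - <<'E'
from h import *
p,d=cam("scene")
for t in("pin_grip","eye"):
    for o in r.tip_of("scene",t): print(t,round(o["score"],2),np.round(o["xyz"],1))
cv2.imwrite("pics/s3.png",cv2.resize(p[150:270,260:400],(700,600),interpolation=cv2.INTER_CUBIC)[:,:,::-1])
E
```

```text
time_s: 12.88
position: [558.8, 42.1, 89.4]
tcp_rot: [2.471, 1.939, 0.002]
ft_force: [-3.1, 0.2, 5.6]
opening: 27.3
grasp_force: 45.0
time_s: 14.12
position: [422.3, -39.9, 209.0]
tcp_rot: [-2.473, -1.932, -0.004]
ft_force: [0.4, 0.7, 1.1]
opening: 55.4
grasp_force: 0.0
pin_grip 0.85 [ 590.1 -315.7   83.2]
pin_grip 0.77 [ 624.  -152.1   85.3]
pin_grip 0.67 [ 680.9 -264.6   86.9]
pin_grip 0.58 [553.5  44.9  93.6]
eye 0.84 [553.2  46.   75.8]
eye 0.7 [571.2 116.5  -2.6]
```

View pics/s3.png

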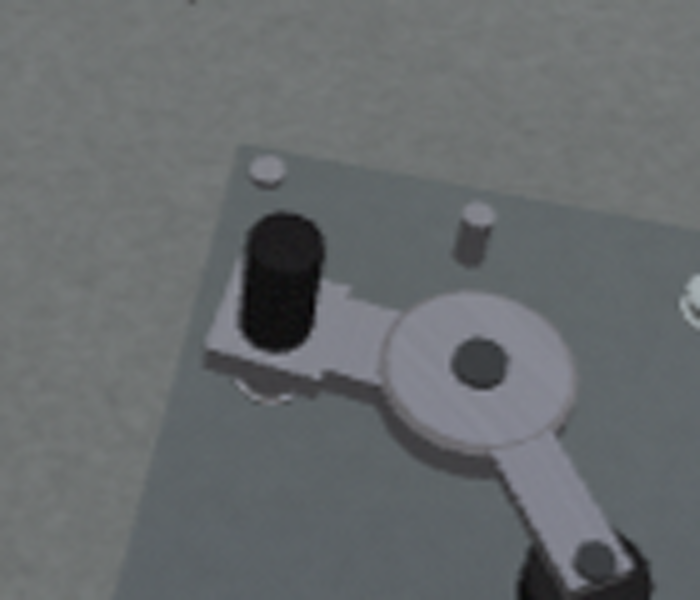

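The pin stands upright at crop (280,280) with its grip seated on the lug. The wheel is locked over the hole, and the arm is clear.

```bash
python3 -c "
from rig import r
print(r.sign_off())"
```

```text
the job is handed in; nothing more can be done
None
```

The tension wheel is locked with its eye over the lock hole, the pin stands upright and fully home through both, and the job is handed in at about 14 s with the arm clear; the verdict was not reported.

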